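# Kit the power supply parts on their footprint tiles

## Task

Lay out the four parts for the power supply build: set each one (toroidal transformer, capacitor, heat sink, block transformer) on the black tile printed with its own footprint, upright as it stands now and covering the print, with the heat sink and the block transformer turned to line up with theirs (either way round). Set the parts down rather than dropping them, let go of them, and leave the multimeter and the reel of solder where they are.

Things in the scene. Friction and masses are not known exactly. Their poses are not given: they have to be found in the camera images.
- toroid: Toroidal transformer: a copper-coloured disc 60 mm in diameter, 28 mm high, lying flat, with a black potted centre; about 0.3 kg. Origin: centre of its underside, z up. Round: yaw is meaningless. Grip it across its diameter. Small loose things up to 20 mm high (a round brass-coloured tin, a red battery) also lie between the parts and tiles; these stand about 12 cm or more apart, centre to centre.
- capacitor: Electrolytic capacitor: a blue upright can 35 mm in diameter, 50 mm high, with two brass studs 4 mm high on its silver top; about 70 g. Origin: centre of its underside, z up. Round: yaw is meaningless. Grip it across its diameter.
- heatsink: Finned aluminium heat sink, silver fins on a dark base, 80 (x) x 36 (y) x 30 (z) mm, fins upward, running along x; about 0.13 kg. Origin: centre of its underside, z up. Grip it across its 36 mm width (y); the sides are flat.
- transformer: Block transformer: dark steel base plate 54 (x) x 44 (y) x 4 mm, dark steel core 54 (x) x 26 (y), 44 mm high in all, and through it a yellow winding 34 (x) x 44 (y), from 6 to 38 mm above the underside; about 0.28 kg. Origin: centre of its underside, z up. Grip it across the yellow winding (44 mm, along y).
- tile_toroid: Black kit tile, 96 (x) x 76 (y) x 4 (z) mm, fixed to the bench, printed in its middle with a white disc 62 mm in diameter with a dark disc 24 mm in diameter in its middle (the toroidal transformer's footprint). Origin: centre of its underside (the print's centre is 4 mm above); z up.
- tile_capacitor: Black kit tile, 96 (x) x 76 (y) x 4 (z) mm, fixed to the bench, printed in its middle with a plain white disc 37 mm in diameter (the capacitor's footprint). Origin: centre of its underside (the print's centre is 4 mm above); z up.
- tile_heatsink: Black kit tile, 96 (x) x 76 (y) x 4 (z) mm, fixed to the bench, printed in its middle with a long white rectangle 82 (x) x 38 (y) mm with six fine dark lines along x (the heat sink's footprint). Origin: centre of its underside (the print's centre is 4 mm above); z up.
- tile_transformer: Black kit tile, 96 (x) x 76 (y) x 4 (z) mm, fixed to the bench, printed in its middle with a white rectangle 56 (x) x 46 (y) mm with two dark lines along x (the block transformer's footprint; its x and y match the part's). Origin: centre of its underside (the print's centre is 4 mm above); z up.
- multimeter: Bystander: yellow hand-held multimeter with black face lying flat, 75 (x) x 150 (y) mm, 34 mm high, its dial to 43 mm. Origin: centre of its underside, z up. 
- reel: Bystander: reel of solder standing on its flange, green flanges 44 mm in diameter, 36 mm high. Origin: centre of its underside, z up. 
Things that resemble listed ones, but are neither listed nor needed, are in the scene too. Of the things that look like the toroid, the largest one is meant. Leave any red look-alike of the tile_toroid alone.

How it is judged:
At the end, for the whole second after the job is handed in: Each of the four parts stands upright (within 0.1 rad) and flat on its own tile (underside 1 to 8 mm above the tile's underside), centred within 12 mm of the tile's centre; heat sink and block transformer lie along their prints within 0.2 rad, either way round; all are released and at rest (horizontal distance between toroid and tile_toroid below 0.012 m and z of toroid in the frame of tile_toroid between 0.001 and 0.008 m and angle between each of toroid, capacitor, heatsink, transformer's own z axis and vertical below 0.1 rad and linear speed of each of toroid, capacitor, heatsink, transformer below 0.02 m/s and contact force between the fingers and toroid below 0.05 N and horizontal distance between capacitor and tile_capacitor below 0.012 m and z of capacitor in the frame of tile_capacitor between 0.001 and 0.008 m and contact force between the fingers and capacitor below 0.05 N and horizontal distance between heatsink and tile_heatsink below 0.012 m and z of heatsink in the frame of tile_heatsink between 0.001 and 0.008 m and contact force between the fingers and heatsink below 0.05 N and angle between the x axis of heatsink and the x axis of tile_heatsink, either way round below 0.2 rad and horizontal distance between transformer and tile_transformer below 0.012 m and z of transformer in the frame of tile_transformer between 0.001 and 0.008 m and contact force between the fingers and transformer below 0.05 N and angle between the x axis of transformer and the x axis of tile_transformer, either way round below 0.2 rad); the robot touches nothing.
It fails at once if a part is dropped: it falls freely (over 0.5 m/s, untouched) more than 30 mm above the bench ((height (world z) of toroid above 0.03 m and linear speed of toroid above 0.5 m/s and contact force between each of the arm, the fingers and toroid below 0.02 N) or (height (world z) of capacitor above 0.03 m and linear speed of capacitor above 0.5 m/s and contact force between each of the arm, the fingers and capacitor below 0.02 N) or (height (world z) of heatsink above 0.03 m and linear speed of heatsink above 0.5 m/s and contact force between each of the arm, the fingers and heatsink below 0.02 N) or (height (world z) of transformer above 0.03 m and linear speed of transformer above 0.5 m/s and contact force between each of the arm, the fingers and transformer below 0.02 N)).
It fails at once if the multimeter is shifted by more than 20 mm (distance of multimeter from where it was at the start of the episode above 0.02 m).
It fails at once if the reel of solder is shifted by more than 20 mm (distance of reel from where it was at the start of the episode above 0.02 m).
It also fails if it takes over 109 s, if anything falls off the work surface, if the arm or the gripper's body presses on something with over 40 N, if the wrist force passes 120 N, or if a joint passes its speed limit or range.

## Robot

A 7-joint arm with a two-finger parallel gripper is mounted at the origin on the work surface. World frame = base frame: x ahead of the robot, y to its left, z up, the work surface at z = 0. Lengths are in m, angles in rad, forces in N, time in s.
With the tool pointing down it reaches from about 0.4 to 0.875 m from the base axis. Payload 6.5 kg.
Tool frame: the origin (TCP) lies midway between the tips of the shut fingers; the grasp point (between the pads) lies 19 mm behind it (pinch_z is the distance from the TCP to the grasp point, in m); z points along the fingers, y is the line along which they close (so a half turn about z gives the same grasp; the last joint's range is limited). The gripper opens to 85 mm and grips with 20 to 120 N. Pads are 22 mm wide; open, the fingers measure 114 mm over their backs; the gripper's body (76 mm by 85 mm) begins 54 mm behind the grasp point. The pads swing forward as they close: fully open they stand 13 mm farther back than shut.
Start: joints at [-1.345, 0.536, -0.004, 1.538, 0.003, 1.067, -0.071], TCP at [0.187, 0.623, 0.231] pointing down, gripper open.
Joint ranges: [-2.7, 2.7], [-0.37, 2.16], [-1.27, 1.26], [0.24, 2.4], [-1.31, 4.45], [0.19, 1.91], [-2.76, 2.76]. Speed limits (rad/s): [2.39, 2.39, 3.14, 3.14, 3.14, 3.14, 3.14].

## Interface

Orientations are given as a rotation vector (axis times angle).
In Python, from workcell import state, get_image, camera_params, hand_in, pinch_z gives the robot as it stands.
- The arm moves only by the tool drive_tool, never from a script. Its argument "moves" is a list of rows, each a list of 3 entries, a list of its own where there are three numbers: the opening, from 0 (shut) to 1 (fully open), then the shift along the tool's x, y, z in cm, then the turn, a rotation vector about the tool's x, y, z in rad. In form: [[claw, [x, y, z], [wx, wy, wz]], ...]. A call has 1 to 12 rows; each row is the pose to reach, as a shift and turn from the pose commanded when the call began, along the tool's axes at that moment; what a row does not reach only later rows make up. A row lasts 1/10 s, in which the tool goes at most 50 mm and 8.59 degrees, less where a joint would pass 70% of its speed; a pose out of reach is approached as far as the arm can. A call with a gripper value outside its range is refused whole. The fingers move at their own pace and stop on an object; "grip_force" is the grip in N (left out, the last holds). Time passes only in rows, so rows that repeat a pose let the fingers close. It gives the time, the measured TCP pose, the force, the opening and the grip force at its end, in the units of the state.
- state(): the state, without advancing time (a new reading comes with each control period).
- get_image(name): name is "scene" or "side" or "wrist"; returns (picture, depth): 480x640x3 uint8, red, green, blue; 480x640 float32, m along the optical axis (not along the pixel's ray), 0 where there is no reading.
- camera_params(name): a dict with "vertical_fov" (degrees; the focal length in pixels is half the picture's height over the tangent of half this angle, whatever the lens; pixels are square), "cx", "cy" (the principal point, pixels), "rvec" (rotation vector, rad) and "tvec" (3), from world to camera coordinates, as OpenCV has them. Camera axes: x right, y down, z forward; pixel columns grow to the right and rows downward; lengths in m; the calibration is good to about 2 mm. A picture is of the moment at which its call begins: read the wrist's pose just before it. camera_params takes no time and is no camera call; for the wrist camera it gives the pose at the moment of the call.
- hand_in(): hands the job in; it is judged then, once.
The state is a dict: "time_s": time; "joints": joint angles; "qd": joint speeds; "tau": joint torques, N m; "tool_pos": TCP position; "tcp_rot": TCP orientation; "contact_force": force on the tool from outside, world axes, zero at the start; "wrist_torque": the same for the moment, N m; "width": finger opening in m; "grasp_force": force on a finger pad.
Only numpy, scipy, OpenCV 4.12 (cv2) and the standard library are available. Lean on these libraries where they do the work, as an engineer would, in place of code of your own. Each camera call takes 0.05 s, during which the arm holds its last target. There are 200 camera calls.

## Working session

There is one attempt and no reset: what is moved stays moved. The work goes in short steps, Python scripts to look and compute and a tool call to move; the robot and the scene stay as the last step left them, time stands still between calls to the robot, and variables do not carry over. Pictures are saved under pics/ and viewed, at most 14 in all, crops included, and the job is handed in when it is done.

Besides the shell and the picture viewer there is one more tool, called after "Request:" as name([rows], argument=value, ...), one row to a line, values as JSON. drive_tool: Moves the arm, as the interface text tells. Its arguments: {"type":"object","properties":{"moves":{"type":"array"},"grip_force":{"type":"number"}},"required":["moves"]}

```bash
mkdir -p pics; cat > h.py <<'E'
import numpy as np, cv2
from workcell import state, get_image, camera_params, hand_in, pinch_z
def cam(n):
    p=camera_params(n); f=240/np.tan(np.radians(p['vertical_fov'])/2)
    R=cv2.Rodrigues(np.array(p['rvec'],float))[0]; t=np.array(p['tvec'],float)
    return f,p['cx'],p['cy'],R,t
def cast(c,uv,z):
    f,cx,cy,R,t=c; uv=np.atleast_2d(uv).astype(float)
    d=np.c_[(uv[:,0]-cx)/f,(uv[:,1]-cy)/f,np.ones(len(uv))]@R
    o=-R.T@t; return o+d*((z-o[2])/d[:,2])[:,None]
def cloud(c,depth):
    f,cx,cy,R,t=c; v,u=np.indices(depth.shape)
    P=np.stack([(u-cx)/f*depth,(v-cy)/f*depth,depth],-1)
    return (P-t)@R
def save(n,im): cv2.imwrite(n,cv2.cvtColor(im,cv2.COLOR_RGB2BGR))
E
python3 - <<'E'
from h import *
s=state();print(s['time_s'],s['tool_pos'],s['tcp_rot'],s['width'])
print(pinch_z)
for n in ['scene','side']:
    im,d=get_image(n);save(f'pics/{n}0.png',im);np.savez(f'{n}0.npz',im=im,d=d)
    p=camera_params(n);print(n,p); f,cx,cy,R,t=cam(n);print(-R.T@t)
E
```

```text
0.0 [0.18680573 0.62190558 0.23038868] [-4.56578832e-01 -3.10807763e+00  2.78370518e-03] 0.08551996497178842
0.0187
scene {'vertical_fov': 46.52640031925738, 'cx': 321.64906730237453, 'cy': 239.2922245735983, 'rvec': array([ 1.90438317,  1.11556857, -0.59541364]), 'tvec': array([-0.30918748, -0.21155571,  1.60933377])}
[ 1.42446538 -0.45987391  0.69980159]
side {'vertical_fov': 50.05291518193018, 'cx': 317.5235003519104, 'cy': 234.47893625111413, 'rvec': array([ 1.95587988, -1.27309144,  0.59193494]), 'tvec': array([-0.16427319,  0.37244781,  1.09667497])}
[-0.48572503 -0.40324813  0.9848153 ]
```

View pics/scene0.png

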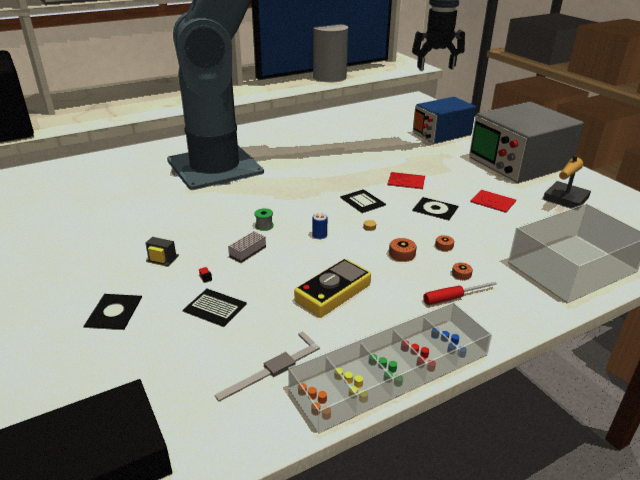

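View pics/side0.png

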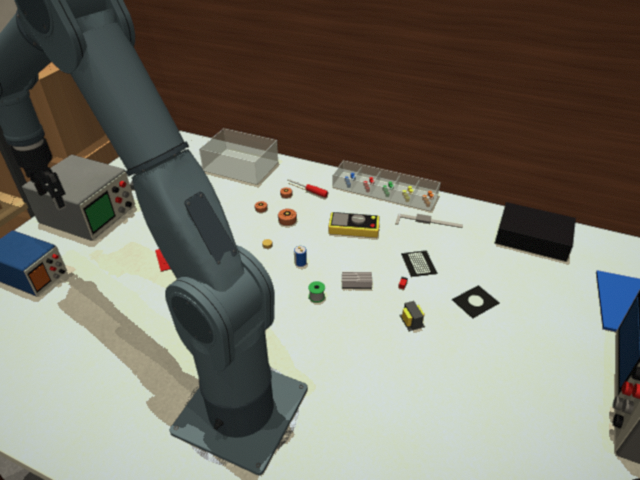

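The scene view shows three toroids, at (403,249), (445,242) and (462,270). The one at (403,249) looks largest. The black tiles are toroid (436,208), transformer (363,200), heat sink (215,306) and capacitor (113,310). The parts are the block transformer (160,250), heat sink (247,246) and capacitor (320,226). The side view shows the same layout, with two of the tiles hidden behind the arm.

```bash
cat > m.py <<'E'
from h import *
D=np.load('scene0.npz');im=D['im'];d=D['d'];c=cam('scene');W=cloud(c,d)
hsv=cv2.cvtColor(im,cv2.COLOR_RGB2HSV)
def rect(name,P):
    r=cv2.minAreaRect((P[:,:2]*1000).astype(np.float32)); print(name,'ctr',np.round(r[0],1),'size',np.round(r[1],1),'ang',round(r[2],1))
# tiles: dark quadrilaterals, on plane 4 mm
for n,(u,v) in dict(t_tor=(436,208),t_tr=(363,200),t_hs=(215,306),t_cap=(113,310)).items():
    m=np.zeros((480,640),np.uint8); x0,x1,y0,y1=u-40,u+40,v-30,v+30
    m[y0:y1,x0:x1]=(hsv[y0:y1,x0:x1,2]<95)
    cs,_=cv2.findContours(m,cv2.RETR_EXTERNAL,cv2.CHAIN_APPROX_NONE)
    k=max(cs,key=cv2.contourArea)
    rect(n,cast(c,k[:,0],0.004))
    f=np.zeros_like(m);cv2.drawContours(f,[k],-1,1,-1);f=cv2.erode(f,np.ones((3,3)))
    w=np.argwhere((f>0)&(hsv[...,2]>130))[:,::-1]; rect('   print',cast(c,w,0.004))
# parts: depth points above bench
for n,(u,v,z) in dict(tor=(403,249,.028),tor2=(445,242,0),tor3=(462,270,0),cap=(320,226,.05),hs=(247,246,.03),tr=(160,250,.044),reel=(264,218,.036),meter=(333,287,.034),tin=(370,225,0),batt=(205,273,0)).items():
    x0,x1,y0,y1=u-45,u+45,v-40,v+40
    Z=W[y0:y1,x0:x1,2]; m=(Z>0.006).astype(np.uint8); nl,L=cv2.connectedComponents(m)
    l=L[40,45] or L[36,45]
    P=W[y0:y1,x0:x1][L==l]; P=P[P[:,2]<.09]; zt=np.percentile(P[:,2],97)
    T=P[P[:,2]>zt-.008]
    print(n,'ztop',round(zt*1000,1),end=' ');rect('all',P);rect('     top',T)
E
python3 m.py
```

```text
t_tor ctr [503.5 398.4] size [96.3 79.1] ang 31.8
   print ctr [0. 0.] size [0. 0.] ang 0.0
t_tr ctr [382.6 259.2] size [97.9 78.7] ang 3.5
   print ctr [379.  261.1] size [56. 46.] ang 3.6
t_hs ctr [ 600.6 -222.9] size [97.9 78.4] ang 33.3
   print ctr [ 597.8 -222.7] size [79.7 37.8] ang 33.5
t_cap ctr [ 519.2 -395.4] size [77.7 98.6] ang 56.1
   print ctr [ 515.7 -395.7] size [34.3 36. ] ang 41.3
tor ztop 30.1 all ctr [628.8 202.7] size [60.4 60.3] ang 12.8
     top ctr [627.3 203.9] size [59.2 59.9] ang 24.9
tor2 ztop 20.9 all ctr [647.9 305.5] size [40.7 44.3] ang 32.6
     top ctr [646.9 306.7] size [38.1 45.1] ang 49.3
tor3 ztop 21.1 all ctr [748. 268.] size [40.4 42.8] ang 66.7
     top ctr [747.9 268.1] size [40.4 42.6] ang 66.7
cap ztop 53.0 all ctr [471.7  80.7] size [32.4 36.9] ang 60.9
     top ctr [470.2  81.3] size [32.  33.7] ang 60.9
hs ztop 31.1 all ctr [453.1 -91.6] size [41.8 83.8] ang 22.8
     top ctr [453.  -91.7] size [41. 83.] ang 22.3
tr ztop 45.1 all ctr [ 390.9 -267.6] size [57.9 40.2] ang 42.9
     top ctr [ 390.7 -267.1] size [58.1 38.4] ang 40.9
reel ztop 37.5 all ctr [368.5 -14.4] size [44.9 44.9] ang 33.0
     top ctr [368.5 -14.4] size [44.9 44.9] ang 33.0
meter ztop 42.0 all ctr [ 6.718e+02 -4.000e-01] size [ 78.  152.8] ang 16.5
     top ctr [673.4  -1.4] size [ 69.5 146.1] ang 16.1
tin ztop 15.8 all ctr [498.8 202.5] size [29.1 32.4] ang 34.1
     top ctr [499.4 203.1] size [26.7 33. ] ang 41.7
batt ztop 18.6 all ctr [ 498.9 -205.4] size [19.  33.5] ang 88.7
     top ctr [ 498.9 -205.2] size [18.5 33.5] ang 88.2
```

```bash
python3 - <<'E'
from h import *
im=np.load('scene0.npz')['im']
a=cv2.resize(im[195:295,350:490],None,fx=5.5,fy=5.5,interpolation=cv2.INTER_CUBIC)
save('pics/crop.png',a)
E
```

```text
(no output)
```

View pics/crop.png

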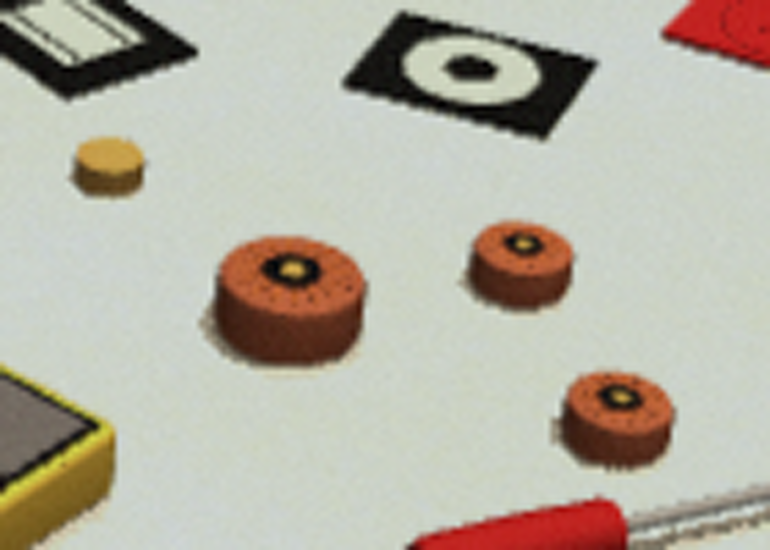

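The crop confirms the toroid at (403,249). It measures 60 mm across and 28 mm high, against about 42 mm for the two at (445,242) and (462,270). The ring-printed black tile at (436,208) is the toroid's, and the red ones are look-alikes. I'll take the toroid first.

```bash
cat > go.py <<'E'
from h import *
import sys
from scipy.spatial.transform import Rotation as Ro
def plan(*wps):
    s=state();p=np.array(s['tool_pos']);R=Ro.from_rotvec(s['tcp_rot']);M=R.as_matrix()
    print('t',round(s['time_s'],2),'tcp mm',np.round(p*1000,1),'yawclose',round(np.degrees(np.arctan2(M[1,1],M[0,1])),1),'tilt',round(np.degrees(np.arccos(-M[2,2])),2),'w',round(s['width']*1000,1),'gf',round(s['grasp_force'],1),'F',np.round(s['contact_force'],1))
    for x,y,z,a in wps:
        a0=np.degrees(np.arctan2(M[1,1],M[0,1])); a=a0+(a-a0+90)%180-90 if abs(a)<=360 else a-1000
        c,n=np.cos(np.radians(a)),np.sin(np.radians(a))
        T=np.array([[-n,c,0],[c,n,0],[0,0,-1.]]); T[:,0]=np.cross(T[:,1],T[:,2])
        print('->',np.round(M.T@(np.array([x,y,z])/1000-p)*100,2),np.round(Ro.from_matrix(M.T@T).as_rotvec(),3),'yaw',round(a,1))
if __name__=='__main__': plan(*[tuple(map(float,w.split(','))) for w in sys.argv[1:]])
E
python3 go.py 628,203,200,20 628,203,0,20
```

```text
t 0.1 tcp mm [186.8 622.  230.5] yawclose 73.3 tilt 0.09 w 85.8 gf 0.0 F [-0.   0.2  0.2]
-> [-54.3  -27.43   3.1 ] [-0.001  0.001  0.93 ] yaw 20.0
-> [-54.3 -27.4  23.1] [-0.001  0.001  0.93 ] yaw 20.0
```

Request:
drive_tool([
  [1,[-54.3,-27.4,3.1],[0,0,0.93]],
  [1,[-54.3,-27.4,3.1],[0,0,0.93]],
  [1,[-54.3,-27.4,3.1],[0,0,0.93]],
  [1,[-54.3,-27.4,3.1],[0,0,0.93]],
  [1,[-54.3,-27.4,3.1],[0,0,0.93]],
  [1,[-54.3,-27.4,3.1],[0,0,0.93]],
  [1,[-54.3,-27.4,3.1],[0,0,0.93]],
  [1,[-54.3,-27.4,3.1],[0,0,0.93]],
  [1,[-54.3,-27.4,3.1],[0,0,0.93]],
  [1,[-54.3,-27.4,3.1],[0,0,0.93]],
  [1,[-54.3,-27.4,3.1],[0,0,0.93]],
  [1,[-54.3,-27.4,3.1],[0,0,0.93]],
], grip_force=50)

```text
time_s: 1.3
tool_pos: [0.6226, 0.2086, 0.2003]
tcp_rot: [-1.801, -2.573, 0.001]
contact_force: [0.1, 0.5, 0.4]
width: 0.0857
grasp_force: 0.0
```

```bash
python3 - <<'E'
from h import *
c=cam('wrist');im,d=get_image('wrist');save('pics/w1.png',im)
hsv=cv2.cvtColor(im,cv2.COLOR_RGB2HSV)
W=cloud(c,d);print(-c[3].T@c[4])
P=W[(W[...,2]>.024)&(W[...,2]<.035)&(d>0)];print(len(P),cv2.minAreaRect((P[:,:2]*1000).astype(np.float32)),cv2.minEnclosingCircle((P[:,:2]*1000).astype(np.float32)))
E
python3 go.py 628,203,200,20 628,203,0,20 628,203,120,20
```

```text
[0.59529946 0.28245944 0.34428962]
7391 ((650.916259765625, 197.432373046875), (596.6804809570312, 503.9046936035156), 0.10438808798789978) ((664.1896362304688, 127.4013442993164), 335.9371337890625)
t 1.35 tcp mm [628.8 198.2 200.3] yawclose 19.4 tilt 0.46 w 85.3 gf 0.0 F [ 4.5 -6.5  1.3]
-> [0.47 0.09 0.03] [ 0.002  0.008 -0.01 ] yaw 20.0
-> [ 0.63  0.04 20.03] [ 0.002  0.008 -0.01 ] yaw 20.0
-> [0.54 0.07 8.03] [ 0.002  0.008 -0.01 ] yaw 20.0
```

View pics/w1.png

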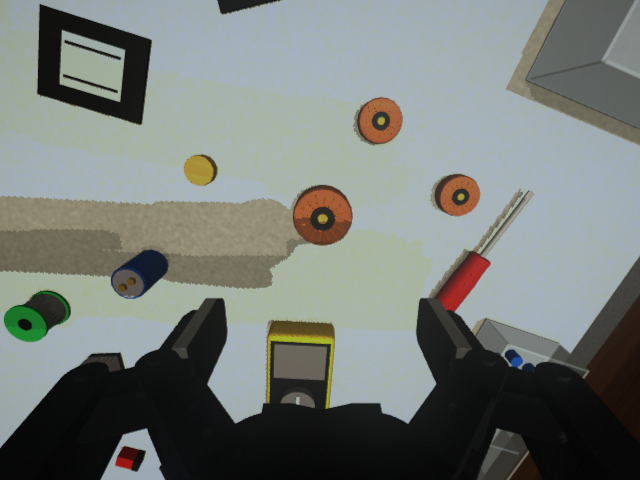

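The wrist view shows the toroid at (323,215), two smaller ones at (381,120) and (459,195), the transformer tile at (95,65) and the capacitor at (135,280). I'll measure the toroid again now that the arm has settled.

```bash
cat > tor.py <<'E'
from h import *
c=cam('wrist');im,d=get_image('wrist');W=cloud(c,d)
hsv=cv2.cvtColor(im,cv2.COLOR_RGB2HSV)
m=((hsv[...,0]<14)&(hsv[...,1]>110)&(hsv[...,2]>60)).astype(np.uint8)
m=cv2.morphologyEx(m,cv2.MORPH_CLOSE,np.ones((5,5)))
cs,_=cv2.findContours(m,cv2.RETR_EXTERNAL,cv2.CHAIN_APPROX_NONE)
for k in cs:
    if cv2.contourArea(k)<600: continue
    P=cast(c,k[:,0],.028)[:,:2]*1000;(x,y),r=cv2.minEnclosingCircle(P.astype(np.float32))
    z=W[...,2][(cv2.drawContours(np.zeros_like(m),[k],-1,1,-1)>0)&(d>0)]
    print(k[:,0].mean(0),'ctr',round(x,1),round(y,1),'r',round(r,1),'ztop',np.percentile(z,90))
m=(hsv[...,2]<90).astype(np.uint8); m[300:]=0
cs,h=cv2.findContours(m,cv2.RETR_CCOMP,cv2.CHAIN_APPROX_NONE)
for k,hh in zip(cs,h[0]):
    if hh[3]>=0 and cv2.contourArea(k)>800:
        print('hole',k[:,0].mean(0),cv2.minAreaRect((cast(c,k[:,0],.004)[:,:2]*1000).astype(np.float32)))
E
python3 tor.py; python3 go.py 628,203,200,20 628,203,0,20 628,203,120,20
```

```text
[458.64285714 272.66233766] ctr 784.2 183.1 r 40.1 ztop 0.026939395440877808
[319.09036145 202.35542169] ctr 623.8 205.7 r 29.8 ztop 0.03053148083846373
[457.84955752 180.57522124] ctr 741.1 270.2 r 19.5 ztop 0.02168393754863126
[376.86507937 104.01587302] ctr 642.2 306.7 r 19.5 ztop 0.021711575895351533
hole [82.47679325 51.56118143] ((376.0498962402344, 260.43133544921875), (58.14942932128906, 48.262516021728516), 3.9131131172180176)
t 1.4 tcp mm [626.3 200.7 200.3] yawclose 19.4 tilt 0.36 w 85.4 gf 0.0 F [ 0.1 -0.5 -0.1]
-> [0.16 0.24 0.03] [ 0.001  0.006 -0.011] yaw 20.0
-> [ 0.28  0.22 20.03] [ 0.001  0.006 -0.011] yaw 20.0
-> [0.21 0.23 8.03] [ 0.001  0.006 -0.011] yaw 20.0
```

Request:
drive_tool([
  [1,[0.15,-0.15,5],[0,0,0]],
  [1,[0.15,-0.15,10],[0,0,0]],
  [1,[0.15,-0.15,15],[0,0,0]],
  [1,[0.15,-0.15,18],[0,0,0]],
  [1,[0.15,-0.15,20],[0,0,0]],
  [1,[0.15,-0.15,20],[0,0,0]],
  [1,[0.15,-0.15,20],[0,0,0]],
  [0,[0.15,-0.15,20],[0,0,0]],
  [0,[0.15,-0.15,20],[0,0,0]],
  [0,[0.15,-0.15,20],[0,0,0]],
  [0,[0.15,-0.15,20],[0,0,0]],
  [0,[0.15,-0.15,20],[0,0,0]],
])

```text
time_s: 2.6
tool_pos: [0.6214, 0.2116, 0.003]
tcp_rot: [1.801, 2.572, 0.005]
contact_force: [0.0, 0.2, 5.8]
width: 0.0585
grasp_force: 53.1
```

```bash
python3 go.py
```

```text
t 2.6 tcp mm [621.4 211.6   3. ] yawclose 20.0 tilt 0.21 w 58.5 gf 53.1 F [0.  0.2 5.8]
```

The first move was longer than 12 rows could cover, so the grip is about 8 mm off across the pads. I'll regrasp at the centre and then lift.

Request:
drive_tool([
  [1,[0,0,0],[0,0,0]],
  [1,[0,0,0],[0,0,0]],
  [1,[0,0,0],[0,0,0]],
  [1,[-0.8,0.1,0.2],[0,0,0]],
  [1,[-0.8,0.1,0.2],[0,0,0]],
  [1,[-0.8,0.1,0.2],[0,0,0]],
  [1,[-0.8,0.1,0.2],[0,0,0]],
  [0,[-0.8,0.1,0.2],[0,0,0]],
  [0,[-0.8,0.1,0.2],[0,0,0]],
  [0,[-0.8,0.1,0.2],[0,0,0]],
  [0,[-0.8,0.1,0.2],[0,0,0]],
  [0,[-0.8,0.1,0.2],[0,0,0]],
])

```text
time_s: 3.8
tool_pos: [0.6237, 0.2041, -0.0008]
tcp_rot: [1.802, 2.573, 0.001]
contact_force: [-1.2, -0.1, 5.3]
width: 0.0584
grasp_force: 54.1
```

```bash
python3 go.py 500.5,398.5,100,20 500.5,398.5,4,20
```

```text
t 3.8 tcp mm [623.7 204.1  -0.8] yawclose 20.0 tilt 0.04 w 58.4 gf 54.1 F [-1.2 -0.1  5.3]
-> [ 22.49  -4.92 -10.08] [ 0.001 -0.     0.   ] yaw 20.0
-> [22.48 -4.92 -0.48] [ 0.001 -0.     0.   ] yaw 20.0
```

Request:
drive_tool([
  [0,[0,0,-2],[0,0,0]],
  [0,[0,0,-6],[0,0,0]],
  [0,[2,-0.5,-10],[0,0,0]],
  [0,[6,-1.3,-10],[0,0,0]],
  [0,[10,-2.2,-10],[0,0,0]],
  [0,[14,-3.1,-10],[0,0,0]],
  [0,[18,-4,-10],[0,0,0]],
  [0,[21,-4.7,-10],[0,0,0]],
  [0,[22.5,-4.9,-9],[0,0,0]],
  [0,[22.5,-4.9,-7],[0,0,0]],
  [0,[22.5,-4.9,-7],[0,0,0]],
  [0,[22.5,-4.9,-7],[0,0,0]],
])

```text
time_s: 5.0
tool_pos: [0.5009, 0.3965, 0.068]
tcp_rot: [1.804, 2.571, -0.004]
contact_force: [0.2, -0.4, -2.3]
width: 0.0588
grasp_force: 54.8
```

```bash
cat > holes.py <<'E'
from h import *
import sys
nm=sys.argv[1]; c=cam('wrist');im,d=get_image('wrist')
save(f'pics/{nm}.png',im); np.savez(nm,im=im,d=d); W=cloud(c,d)
hsv=cv2.cvtColor(im,cv2.COLOR_RGB2HSV)
m=(hsv[...,2]<90).astype(np.uint8)
cs,h=cv2.findContours(m,cv2.RETR_CCOMP,cv2.CHAIN_APPROX_NONE)
for k,hh in zip(cs,h[0]):
    if cv2.contourArea(k)>600:
        r=cv2.minAreaRect((cast(c,k[:,0],.004)[:,:2]*1000).astype(np.float32))
        if max(r[1])<200: print('hole' if hh[3]>=0 else 'blob',k[:,0].mean(0).round(),np.round(r[0],1),np.round(r[1],1),round(r[2],1))
E
python3 holes.py w2; python3 go.py 500.5,398.5,4,20
```

```text
blob [317. 340.] [523.  332.8] [45.1 47.3] 9.5
hole [ 96. 352.] [376.7 258.8] [57.9 48.7] 3.7
hole [312. 350.] [525.  327.6] [120.4 133.1] 20.1
hole [322. 232.] [495.6 410.1] [63.4 44.3] 19.3
t 5.05 tcp mm [501.5 397.   68.8] yawclose 19.9 tilt 0.07 w 58.3 gf 54.8 F [ 1.  -1.1 -2.6]
-> [ 0.18 -0.05  6.48] [ 0.     0.001 -0.002] yaw 20.0
```

View pics/w2.png

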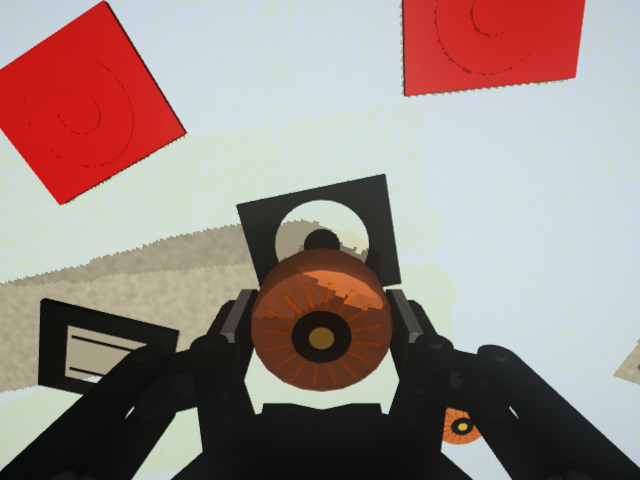

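The view shows the toroid held at (321,338) over its ring print at (322,232), with the red look-alike tiles at the top. Next I'll check how the toroid sits in the hand.

```bash
python3 - <<'E'
from h import *
from go import plan
D=np.load('w2.npz');hsv=cv2.cvtColor(D['im'],cv2.COLOR_RGB2HSV);c=cam('wrist')
m=((hsv[...,0]<16)&(hsv[...,1]>90)&(hsv[...,2]>50)).astype(np.uint8);m[:,430:]=0;m[:200]=0
n,L,st,ct=cv2.connectedComponentsWithStats(cv2.morphologyEx(m,cv2.MORPH_CLOSE,np.ones((9,9))))
i=1+st[1:,4].argmax();k=np.argwhere(L==i)[:,::-1]
print(st[i]); W=cloud(c,D['d']);z=W[...,2][L==i];z=np.median(z[z>0]);print('z',z)
print(cv2.minEnclosingCircle((cast(c,k,.097)[:,:2]*1000).astype(np.float32)), cast(c,[[321.5,337.5]],.097))
plan((499.5,400,10,20),(499.5,400,4,20))
E
```

```text
[  251   248   142   143 13510]
z 0.09856236947593103
((499.5908203125, 400.4642028808594), 32.76861572265625) [[0.50194424 0.39478614 0.097     ]]
t 5.05 tcp mm [501.5 397.   68.8] yawclose 19.9 tilt 0.07 w 58.3 gf 54.8 F [ 1.  -1.1 -2.6]
-> [ 0.36 -0.09  5.88] [ 0.     0.001 -0.002] yaw 20.0
-> [ 0.36 -0.09  6.48] [ 0.     0.001 -0.002] yaw 20.0
```

Request:
drive_tool([
  [0,[0.45,-0.1,2],[0,0,0]],
  [0,[0.45,-0.1,4],[0,0,0]],
  [0,[0.45,-0.1,5.5],[0,0,0]],
  [0,[0.45,-0.1,6],[0,0,0]],
  [0,[0.45,-0.1,6.3],[0,0,0]],
  [0,[0.45,-0.1,6.5],[0,0,0]],
  [0,[0.45,-0.1,6.6],[0,0,0]],
  [0,[0.45,-0.1,6.6],[0,0,0]],
])

```text
time_s: 5.85
tool_pos: [0.4984, 0.4027, 0.0033]
tcp_rot: [1.802, 2.573, 0.002]
contact_force: [0.1, -0.5, -3.4]
width: 0.0585
grasp_force: 54.9
```

```bash
python3 go.py
```

```text
t 5.85 tcp mm [498.4 402.7   3.3] yawclose 20.0 tilt 0.06 w 58.5 gf 54.9 F [ 0.1 -0.5 -3.4]
```

Request:
drive_tool([
  [0,[0,0,0.1],[0,0,0]],
  [0,[0,0,0.2],[0,0,0]],
  [0,[0,0,0.25],[0,0,0]],
  [1,[0,0,0.2],[0,0,0]],
  [1,[0,0,0.2],[0,0,0]],
  [1,[0,0,0.2],[0,0,0]],
  [1,[0,0,0.2],[0,0,0]],
  [1,[0,0,-3],[0,0,0]],
  [1,[0,0,-8],[0,0,0]],
  [1,[0,0,-13],[0,0,0]],
  [1,[0,0,-18],[0,0,0]],
  [1,[0,0,-18],[0,0,0]],
])

```text
time_s: 7.05
tool_pos: [0.502, 0.405, 0.1904]
tcp_rot: [1.801, 2.57, 0.02]
contact_force: [0.9, 1.1, -0.5]
width: 0.0856
grasp_force: 0.0
```

```bash
python3 tor.py | head -5; python3 holes.py w3; python3 go.py 471,81,180,90 471,81,10,90
```

```text
[314.79768786 216.13294798] ctr 497.7 402.9 r 30.7 ztop 0.03444586543523857
[165.         124.59119497] ctr 346.7 434.3 r 56.5 ztop 0.0067056233022875205
[416.77411168  65.15482234] ctr 534.3 553.4 r 56.4 ztop 0.006634457474449582
hole [319.08712121 207.8030303 ] ((501.1910705566406, 397.63543701171875), (67.54851531982422, 63.0323600769043), 66.27735137939453)
blob [578. 322.] [818.1 387.7] [ 27.9 100.8] 73.9
hole [168. 297.] [377.2 259.3] [58.3 48.9] 3.7
blob [318. 211.] [498.5 401. ] [96.1 76.8] 32.0
hole [321. 209.] [501.3 397.3] [67.3 62.8] 64.7
t 7.15 tcp mm [498.5 402.9 183.9] yawclose 20.0 tilt 0.15 w 85.3 gf 0.0 F [-0.5  0.3 -0.9]
-> [-29.31 -13.6    0.33] [ 0.003  0.    -1.222] yaw 90.0
-> [-29.33 -13.64  17.33] [ 0.003  0.    -1.222] yaw 90.0
```

View pics/w3.png

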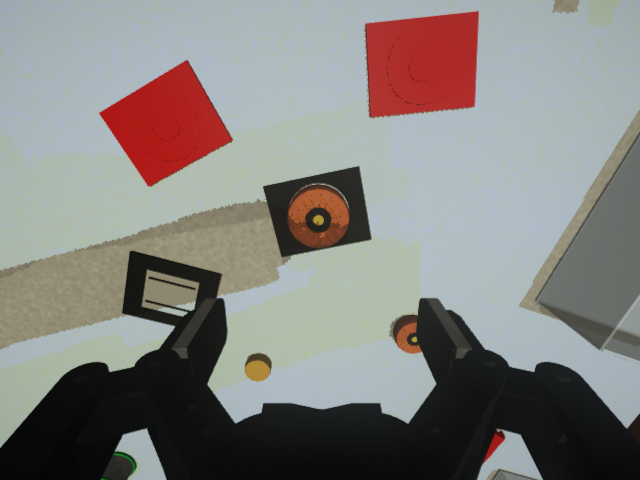

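The toroid sits at (319,216) on its black tile, centred to within about 2 mm with a thin even rim of print showing. Next is the capacitor. I'll hover above it first.

```bash
python3 go.py 471,81,150,20 
```

```text
t 7.15 tcp mm [498.5 402.9 183.9] yawclose 20.0 tilt 0.15 w 85.3 gf 0.0 F [-0.5  0.3 -0.9]
-> [-29.31 -13.6    3.33] [ 0.002 -0.001  0.   ] yaw 20.0
```

Request:
drive_tool([
  [1,[-4,-1.9,0.5],[0,0,0]],
  [1,[-8,-3.7,1],[0,0,0]],
  [1,[-12,-5.6,1.5],[0,0,0]],
  [1,[-16,-7.4,2],[0,0,0]],
  [1,[-20,-9.3,2.4],[0,0,0]],
  [1,[-24,-11.2,2.8],[0,0,0]],
  [1,[-27.5,-12.8,3.2],[0,0,0]],
  [1,[-29.3,-13.6,3.3],[0,0,0]],
  [1,[-29.3,-13.6,3.3],[0,0,0]],
  [1,[-29.3,-13.6,3.3],[0,0,0]],
  [1,[-29.3,-13.6,3.3],[0,0,0]],
  [1,[-29.3,-13.6,3.3],[0,0,0]],
])

```text
time_s: 8.35
tool_pos: [0.4703, 0.0819, 0.1494]
tcp_rot: [-1.799, -2.575, 0.0]
contact_force: [0.6, -1.2, 0.6]
width: 0.0853
grasp_force: 0.0
```

```bash
python3 - <<'E'
from h import *
from go import plan
c=cam('wrist');im,d=get_image('wrist');W=cloud(c,d);save('pics/w4.png',im)
near=(np.hypot(W[...,0]-.471,W[...,1]-.081)<.035)&(d>0)
for lo,hi in ((.045,.062),(.01,.05)):
    m=(near&(W[...,2]>lo)&(W[...,2]<hi)); P=W[m];print(len(P),np.median(P[:,2]),cv2.minEnclosingCircle((P[:,:2]*1000).astype(np.float32)))
    n,L,st,ct=cv2.connectedComponentsWithStats(m.astype(np.uint8));print(st[1:][st[1:,4]>100])
plan((471,81,8,20))
E
```

```text
1571 0.05171635870192465 ((466.5749816894531, 83.3680191040039), 17.896677017211914)
[[ 296  210   45   45 1571]]
440 0.03406199965472466 ((466.5154113769531, 83.41917419433594), 17.969465255737305)
[[298 201  43  26 422]]
t 8.4 tcp mm [470.3  81.7 149.5] yawclose 20.1 tilt 0.02 w 85.5 gf 0.0 F [0.  0.  0.6]
-> [-0.1   0.04 14.15] [-0.    -0.     0.002] yaw 20.0
```

View pics/w4.png

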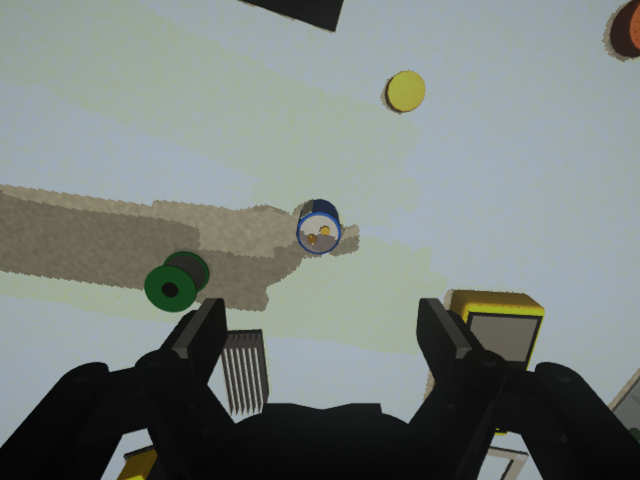

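The view shows the capacitor upright at (319,227) between the finger paths, with the reel at (178,280) well clear of them.

Request:
drive_tool([
  [1,[0.1,-0.2,5],[0,0,0]],
  [1,[0.1,-0.2,9],[0,0,0]],
  [1,[0.1,-0.2,12.5],[0,0,0]],
  [1,[0.1,-0.2,14],[0,0,0]],
  [1,[0.1,-0.2,14],[0,0,0]],
  [1,[0.1,-0.2,14],[0,0,0]],
  [0,[0.1,-0.2,14],[0,0,0]],
  [0,[0.1,-0.2,14],[0,0,0]],
  [0,[0.1,-0.2,14],[0,0,0]],
  [0,[0.1,-0.2,14],[0,0,0]],
  [0,[0.1,-0.2,14],[0,0,0]],
  [0,[0.1,-0.2,14],[0,0,0]],
], grip_force=35)

```text
time_s: 9.6
tool_pos: [0.4686, 0.081, 0.0105]
tcp_rot: [1.802, 2.573, 0.002]
contact_force: [-1.1, 0.6, 7.1]
width: 0.0343
grasp_force: 34.3
```

```bash
python3 go.py 540,-60,150,20 515,-396,150,20 515,-396,80,20
```

```text
t 9.6 tcp mm [468.6  81.   10.5] yawclose 20.0 tilt 0.06 w 34.3 gf 34.3 F [-1.1  0.6  7.1]
-> [-15.69   1.9  -13.95] [ 0.001 -0.    -0.   ] yaw 20.0
-> [-46.41 -11.94 -13.97] [ 0.001 -0.    -0.   ] yaw 20.0
-> [-46.41 -11.95  -6.97] [ 0.001 -0.    -0.   ] yaw 20.0
```

Request:
drive_tool([
  [0,[0,0,-3],[0,0,0]],
  [0,[0,0,-7.5],[0,0,0]],
  [0,[0,0,-12],[0,0,0]],
  [0,[-3,-0.8,-14],[0,0,0]],
  [0,[-7.5,-1.9,-14],[0,0,0]],
  [0,[-12,-3.1,-14],[0,0,0]],
  [0,[-16.5,-4.2,-14],[0,0,0]],
  [0,[-21,-5.4,-14],[0,0,0]],
  [0,[-25.5,-6.6,-14],[0,0,0]],
  [0,[-30,-7.7,-14],[0,0,0]],
  [0,[-34,-8.7,-14],[0,0,0]],
  [0,[-36,-9.3,-14],[0,0,0]],
])

```text
time_s: 10.8
tool_pos: [0.5031, -0.294, 0.1502]
tcp_rot: [1.806, 2.568, -0.003]
contact_force: [-0.4, 0.5, -0.7]
width: 0.0344
grasp_force: 35.2
```

```bash
python3 go.py  515,-396,80,20
```

```text
t 10.8 tcp mm [ 503.1 -294.   150.2] yawclose 19.8 tilt 0.15 w 34.4 gf 35.2 F [-0.4  0.5 -0.7]
-> [-9.99 -2.33  7.05] [-0.     0.003 -0.004] yaw 20.0
```

Request:
drive_tool([
  [0,[-3,-0.8,0],[0,0,0]],
  [0,[-6.5,-1.7,1],[0,0,0]],
  [0,[-9.5,-2.4,3],[0,0,0]],
  [0,[-10.4,-2.6,5],[0,0,0]],
  [0,[-10.4,-2.6,7],[0,0,0]],
  [0,[-10.4,-2.6,7],[0,0,0]],
  [0,[-10.4,-2.6,7],[0,0,0]],
  [0,[-10.4,-2.6,7],[0,0,0]],
])

```text
time_s: 11.6
tool_pos: [0.5158, -0.396, 0.0811]
tcp_rot: [1.8, 2.572, 0.0]
contact_force: [0.7, -0.0, -0.2]
width: 0.0339
grasp_force: 35.2
```

```bash
python3 holes.py w5; python3 go.py  515,-396,15,20
```

```text
hole [322. 388.] [ 557.4 -511.1] [85.4 51.2] 20.9
hole [321. 346.] [ 544.6 -475.9] [64.6 63.9] 70.0
hole [322. 242.] [ 514.3 -392.6] [37.7 31.2] 20.1
blob [543.  55.] [ 600.1 -228. ] [98. 63.] 33.5
t 11.65 tcp mm [ 515.9 -396.1   81.2] yawclose 20.0 tilt 0.12 w 34.0 gf 35.2 F [-0.5 -0.5 -0.2]
-> [ 0.05 -0.09  6.62] [0.001 0.002 0.001] yaw 20.0
```

View pics/w5.png

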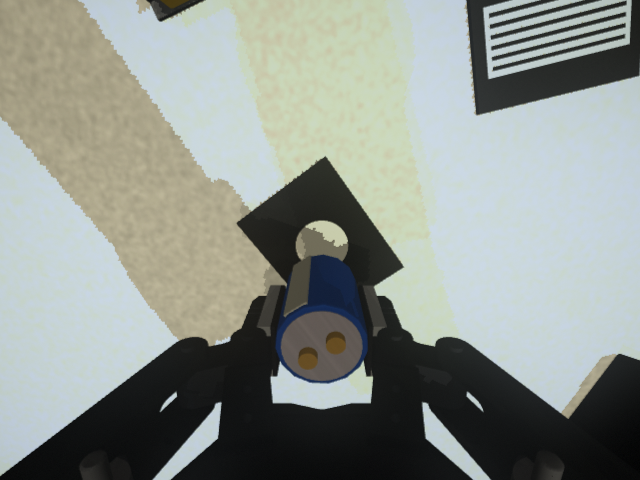

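The can is held upright at (322,344). Its tile's disc at (322,242) works out at (515.4, -395.6) once the hidden part is allowed for, which agrees with the scene camera. I'll set it down.

Request:
drive_tool([
  [0,[0,0,3],[0,0,0]],
  [0,[0,0,5],[0,0,0]],
  [0,[0,0,6],[0,0,0]],
  [0,[0,0,6.4],[0,0,0]],
  [0,[0,0,6.6],[0,0,0]],
  [0,[0,0,6.7],[0,0,0]],
  [0,[0,0,6.8],[0,0,0]],
  [0,[0,0,6.8],[0,0,0]],
])

```text
time_s: 12.45
tool_pos: [0.5155, -0.3963, 0.0146]
tcp_rot: [1.802, 2.573, 0.001]
contact_force: [-4.6, 4.6, 13.3]
width: 0.0339
grasp_force: 36.6
```

```bash
python3 go.py
```

```text
t 12.45 tcp mm [ 515.5 -396.3   14.6] yawclose 20.0 tilt 0.07 w 33.9 gf 36.6 F [-4.6  4.6 13.3]
```

Contact is felt (13 N up). I'll release and rise.

Request:
drive_tool([
  [0,[0,0,-0.1],[0,0,0]],
  [1,[0,0,-0.1],[0,0,0]],
  [1,[0,0,-0.1],[0,0,0]],
  [1,[0,0,-0.1],[0,0,0]],
  [1,[0,0,-0.1],[0,0,0]],
  [1,[0,0,-3],[0,0,0]],
  [1,[0,0,-7.5],[0,0,0]],
  [1,[0,0,-12],[0,0,0]],
  [1,[0,0,-16],[0,0,0]],
  [1,[0,0,-16],[0,0,0]],
  [1,[0,0,-16],[0,0,0]],
])

```text
time_s: 13.55
tool_pos: [0.5155, -0.3961, 0.1726]
tcp_rot: [1.801, 2.572, 0.0]
contact_force: [-0.1, -0.3, -1.3]
width: 0.0854
grasp_force: 0.0
```

```bash
cat > part.py <<'E'
from h import *
import sys
# part near (x,y) mm: points above the bench within r mm, in bands of height
x,y,r=map(float,sys.argv[1:4]); bands=[tuple(map(float,b.split(','))) for b in sys.argv[4:]]
c=cam('wrist');im,d=get_image('wrist');W=cloud(c,d)*1000
near=(np.hypot(W[...,0]-x,W[...,1]-y)<r)&(d>0)
for lo,hi in bands:
    P=W[near&(W[...,2]>lo)&(W[...,2]<hi)]
    q=cv2.minAreaRect(P[:,:2].astype(np.float32)); e=cv2.minEnclosingCircle(P[:,:2].astype(np.float32))
    print(lo,hi,len(P),'z',round(np.median(P[:,2]),1),'rect',np.round(q[0],1),np.round(q[1],1),round(q[2],1),'circ',np.round(e[0],1),round(e[1],1))
np.savez('last',im=im,d=d);save('pics/last.png',im)
E
python3 part.py 515 -396 40 45,70 20,70; python3 holes.py w6;  python3 go.py 453,-92,150,22.5
```

```text
45.0 70.0 1407 z 55.7 rect [ 514.6 -393.9] [34.1 34. ] 13.7 circ [ 514.1 -394.1] 17.7
20.0 70.0 1611 z 55.6 rect [ 514.6 -393.8] [34.1 34.2] 13.7 circ [ 514. -394.] 17.9
blob [322. 212.] [ 515.  -395.7] [76.5 96.9] 56.4
hole [320. 227.] [ 517.4 -405.2] [39.3 36.7] 59.2
blob [484.  57.] [ 596.4 -222.4] [97.6 76. ] 33.4
hole [486.  58.] [ 597.1 -222. ] [84.4 40.1] 33.4
blob [220.  19.] [ 383.7 -275.8] [75.4 39.4] 20.1
hole [225.  23.] [ 385.1 -271.2] [39.4 11.9] 42.1
t 13.65 tcp mm [ 514.3 -395.2  170.3] yawclose 20.0 tilt 0.14 w 85.5 gf 0.0 F [-0.3 -0.5 -0.8]
-> [30.58  4.61  2.09] [-0.001 -0.002 -0.044] yaw 22.5
```

The capacitor is within 2 mm of its tile's centre. Next is the block transformer.

```bash
python3 go.py 390,-267,150,-48.5
```

```text
t 13.65 tcp mm [ 514.3 -395.2  170.3] yawclose 20.0 tilt 0.14 w 85.5 gf 0.0 F [-0.3 -0.5 -0.8]
-> [16.29 -7.3   2.08] [-2.000e-03 -1.000e-03  1.196e+00] yaw -48.5
```

Request:
drive_tool([
  [1,[3,-1.4,0],[0,0,0.15]],
  [1,[6,-2.8,0.4],[0,0,0.3]],
  [1,[9,-4.1,0.8],[0,0,0.45]],
  [1,[12,-5.4,1.2],[0,0,0.6]],
  [1,[15,-6.8,1.6],[0,0,0.75]],
  [1,[16.3,-7.3,2],[0,0,0.9]],
  [1,[16.3,-7.3,2],[0,0,1.05]],
  [1,[16.3,-7.3,2],[0,0,1.2]],
  [1,[16.3,-7.3,2],[0,0,1.2]],
  [1,[16.3,-7.3,2],[0,0,1.2]],
  [1,[16.3,-7.3,2],[0,0,1.2]],
  [1,[16.3,-7.3,2],[0,0,1.2]],
], grip_force=60)

```text
time_s: 14.85
tool_pos: [0.3905, -0.2678, 0.1516]
tcp_rot: [-2.939, -1.109, 0.0]
contact_force: [-0.4, -0.3, 0.2]
width: 0.0855
grasp_force: 0.0
```

```bash
python3 part.py 390 -267 50 8,60 41.5,52; python3 go.py 390,-267,0,-48.5
```

```text
8.0 60.0 3364 z 45.0 rect [ 384.9 -264.2] [54.1 44. ] 42.0 circ [ 385.1 -264.1] 29.5
41.5 52.0 2168 z 45.5 rect [ 385.1 -264.4] [54.1 26.6] 42.1 circ [ 385.1 -264.2] 29.5
t 14.9 tcp mm [ 390.6 -267.8  151.7] yawclose -48.7 tilt 0.01 w 85.4 gf 0.0 F [-0.2  0.4 -0.6]
-> [ 1.000e-02 -1.000e-01  1.517e+01] [-0.    -0.    -0.003] yaw -48.5
```

View pics/last.png

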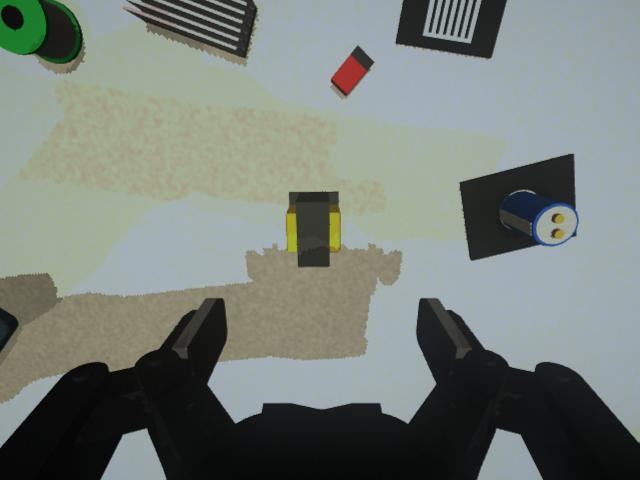

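The transformer is at (314,228). Its measured size is 54.1 x 44 mm at 42°, which matches the description, and the yellow winding faces both fingers.

Request:
drive_tool([
  [1,[-0.1,-0.5,4],[0,0,-0.01]],
  [1,[-0.1,-0.5,8],[0,0,-0.01]],
  [1,[-0.1,-0.5,12],[0,0,-0.01]],
  [1,[-0.1,-0.5,14.5],[0,0,-0.01]],
  [1,[-0.1,-0.5,15.1],[0,0,-0.01]],
  [1,[-0.1,-0.5,15.1],[0,0,-0.01]],
  [0,[-0.1,-0.5,15.1],[0,0,-0.01]],
  [0,[-0.1,-0.5,15.1],[0,0,-0.01]],
  [0,[-0.1,-0.5,15.1],[0,0,-0.01]],
  [0,[-0.1,-0.5,15.1],[0,0,-0.01]],
  [0,[-0.1,-0.5,15.1],[0,0,-0.01]],
  [0,[-0.1,-0.5,15.1],[0,0,-0.01]],
], grip_force=60)

```text
time_s: 16.1
tool_pos: [0.3872, -0.2645, 0.0019]
tcp_rot: [2.934, 1.122, 0.002]
contact_force: [-1.4, 2.3, 10.2]
width: 0.0438
grasp_force: 60.5
```

```bash
python3 go.py 510,-100,150,-48.5 510,0,150,-90 378,260,150,-86.3 
```

```text
t 16.1 tcp mm [ 387.2 -264.5    1.9] yawclose -48.2 tilt 0.09 w 43.8 gf 60.5 F [-1.4  2.3 10.2]
-> [ 20.14  -4.05 -14.79] [ 0.001 -0.001  0.006] yaw -48.5
-> [ 26.81 -11.5  -14.78] [ 0.    -0.002  0.73 ] yaw -90.0
-> [ 34.32 -39.67 -14.79] [ 0.    -0.001  0.666] yaw -86.3
```

Request:
drive_tool([
  [0,[0,0,-3],[0,0,0]],
  [0,[0,0,-7],[0,0,0]],
  [0,[0,0,-11],[0,0,0]],
  [0,[3,-0.6,-14],[0,0,0]],
  [0,[7,-1.4,-14.8],[0,0,0]],
  [0,[11,-2.2,-14.8],[0,0,0]],
  [0,[15,-3,-14.8],[0,0,0.07]],
  [0,[19,-3.9,-14.8],[0,0,0.14]],
  [0,[21.8,-6,-14.8],[0,0,0.2]],
  [0,[24.4,-8.8,-14.8],[0,0,0.27]],
  [0,[26.5,-11,-14.8],[0,0,0.33]],
  [0,[26.8,-11.5,-14.8],[0,0,0.33]],
])

```text
time_s: 17.3
tool_pos: [0.5095, 0.0049, 0.1485]
tcp_rot: [-3.075, -0.632, 0.001]
contact_force: [-0.9, -0.6, -2.0]
width: 0.0432
grasp_force: 62.6
```

```bash
python3 go.py 378,260,150,-86.3 510,0,150,-67 
```

```text
t 17.3 tcp mm [509.5   4.9 148.5] yawclose -66.8 tilt 0.13 w 43.2 gf 62.6 F [-0.9 -0.6 -2. ]
-> [ -2.03 -28.63  -0.09] [-0.002  0.     0.341] yaw -86.3
-> [-0.15  0.46 -0.16] [-0.002  0.     0.004] yaw -67.0
```

Request:
drive_tool([
  [0,[-0.3,-4,0],[0,0,0.05]],
  [0,[-0.5,-8,0],[0,0,0.1]],
  [0,[-0.8,-12,0],[0,0,0.15]],
  [0,[-1.1,-16,0],[0,0,0.2]],
  [0,[-1.3,-20,0],[0,0,0.25]],
  [0,[-1.6,-24,0],[0,0,0.3]],
  [0,[-1.8,-27.5,0],[0,0,0.34]],
  [0,[-1.9,-29.1,2],[0,0,0.34]],
  [0,[-1.9,-29.1,5],[0,0,0.34]],
  [0,[-1.9,-29.1,7],[0,0,0.34]],
  [0,[-1.9,-29.1,7],[0,0,0.34]],
  [0,[-1.9,-29.1,7],[0,0,0.34]],
])

```text
time_s: 18.5
tool_pos: [0.3793, 0.2599, 0.0793]
tcp_rot: [3.14, 0.093, 0.0]
contact_force: [-0.3, -0.2, -2.5]
width: 0.0432
grasp_force: 62.4
```

```bash
python3 holes.py w7; python3 go.py 378,260,5,-86.3; python3 go.py
```

```text
hole [275. 342.] [296.1 291.8] [117.3  22.7] 2.1
hole [318. 230.] [391.  261.9] [28.9 47.9] 3.5
blob [123.  68.] [483.6 391.8] [62.2 77.4] 31.8
blob [50. 27.] [503.9 423.7] [27.2 27.7] 3.5
t 18.55 tcp mm [379.7 260.3  79.7] yawclose -86.6 tilt 0.07 w 43.3 gf 62.4 F [ 0.3  1.  -2.5]
-> [-0.17  0.02  7.47] [-0.001 -0.001 -0.005] yaw -86.3
t 18.55 tcp mm [379.7 260.3  79.7] yawclose -86.6 tilt 0.07 w 43.3 gf 62.4 F [ 0.3  1.  -2.5]
```

View pics/w7.png

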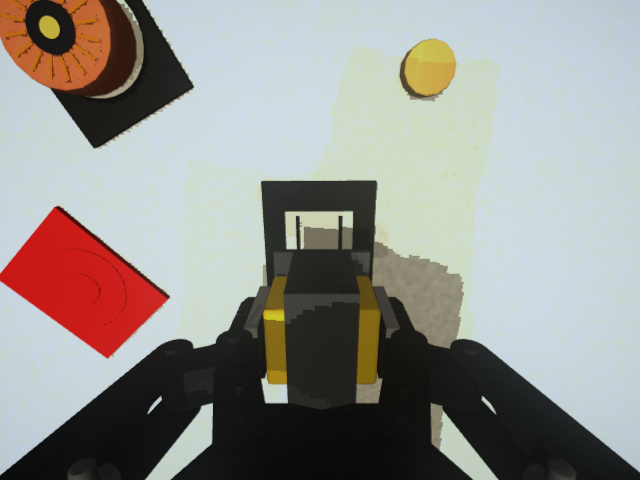

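The tile print's visible strip at (318,230) puts its centre at about (377, 261). The part in hand is lined up with it, so I'll lower it.

Request:
drive_tool([
  [0,[-0.1,0,3],[0,0,0]],
  [0,[-0.1,0,5.5],[0,0,0]],
  [0,[-0.1,0,6.7],[0,0,0]],
  [0,[-0.1,0,7.1],[0,0,0]],
  [0,[-0.1,0,7.3],[0,0,0]],
  [0,[-0.1,0,7.4],[0,0,0]],
  [0,[-0.1,0,7.5],[0,0,0]],
  [0,[-0.1,0,7.5],[0,0,0]],
])

```text
time_s: 19.35
tool_pos: [0.3788, 0.2608, 0.0059]
tcp_rot: [-3.138, -0.093, -0.002]
contact_force: [-4.9, -1.7, 21.4]
width: 0.0436
grasp_force: 65.4
```

```bash
python3 go.py
```

```text
t 19.35 tcp mm [378.8 260.8   5.9] yawclose -86.6 tilt 0.16 w 43.6 gf 65.4 F [-4.9 -1.7 21.4]
```

Request:
drive_tool([
  [0,[0,0,-0.15],[0,0,0]],
  [1,[0,0,-0.15],[0,0,0]],
  [1,[0,0,-0.15],[0,0,0]],
  [1,[0,0,-0.15],[0,0,0]],
  [1,[0,0,-0.15],[0,0,0]],
  [1,[0,0,-3],[0,0,0]],
  [1,[0,0,-7.5],[0,0,0]],
  [1,[0,0,-12],[0,0,0]],
  [1,[0,0,-16],[0,0,0]],
  [1,[0,0,-16],[0,0,0]],
  [1,[0,0,-16],[0,0,0]],
])

```text
time_s: 20.45
tool_pos: [0.3779, 0.261, 0.1641]
tcp_rot: [-3.139, -0.095, -0.001]
contact_force: [-0.8, -0.3, 0.2]
width: 0.0852
grasp_force: 0.0
```

```bash
python3 holes.py w8; python3 part.py 378 260 50 10,65 44,60;  python3 go.py 500,60,150,-50 453,-92,150,22.5
```

```text
blob [604. 247.] [362.9 -14.7] [42.5 44.2] 75.4
blob [321. 214.] [377.2 260.6] [96.6 76.8] 3.6
blob [141.  58.] [502.1 416.8] [26.1 26.3] 84.8
blob [159.  59.] [498.5 401. ] [97.2 77. ] 31.7
10.0 65.0 3267 z 48.9 rect [377.3 260.1] [54.8 44. ] 4.0 circ [379.4 258.6] 32.1
44.0 60.0 2219 z 49.4 rect [377.3 260.1] [54.8 42. ] 4.1 circ [377.2 259.9] 29.8
t 20.55 tcp mm [377.1 260.1 162.9] yawclose -86.6 tilt 0.1 w 85.4 gf 0.0 F [-0.   0.2 -0.2]
-> [11.07 20.71  1.29] [ 0.     0.002 -0.638] yaw -50.0
-> [ 5.46 35.6   1.31] [2.000e-03 1.000e-03 1.238e+00] yaw -157.5
```

The transformer is on its tile within 1 mm and 0.5°. The heat sink is last.

Request:
drive_tool([
  [1,[0.5,3.3,0],[0,0,-0.14]],
  [1,[1,6.5,0],[0,0,-0.28]],
  [1,[1.5,9.8,0],[0,0,-0.42]],
  [1,[2,13,0],[0,0,-0.56]],
  [1,[2.5,16.3,0],[0,0,-0.7]],
  [1,[3,19.5,0],[0,0,-0.84]],
  [1,[3.5,22.8,0.2],[0,0,-0.98]],
  [1,[4,26,0.4],[0,0,-1.12]],
  [1,[4.5,29.3,0.7],[0,0,-1.26]],
  [1,[5,32.5,1],[0,0,-1.4]],
  [1,[5.4,35,1.3],[0,0,-1.54]],
  [1,[5.4,35.6,1.3],[0,0,-1.68]],
])

```text
time_s: 21.75
tool_pos: [0.4522, -0.095, 0.1494]
tcp_rot: [-2.024, -2.401, 0.004]
contact_force: [-0.9, 0.4, -0.3]
width: 0.0854
grasp_force: 0.0
```

Request:
drive_tool([
  [1,[0,0,0],[0,0,-0.14]],
  [1,[0,0,0],[0,0,-0.22]],
  [1,[0,0,0],[0,0,-0.22]],
  [1,[0,0,0],[0,0,-0.22]],
  [1,[0,0,0],[0,0,-0.22]],
])

```text
time_s: 22.25
tool_pos: [0.4527, -0.0917, 0.1503]
tcp_rot: [-1.752, -2.607, 0.001]
contact_force: [0.9, -0.9, -0.2]
width: 0.0855
grasp_force: 0.0
```

```bash
python3 part.py 451 -92 60 6,45 24,40; python3 go.py 451,-91,0,22.5
```

```text
6.0 45.0 3991 z 17.8 rect [451.1 -91.6] [36.  80.6] 22.7 circ [451.  -91.5] 43.8
24.0 40.0 1855 z 31.3 rect [451.1 -91.5] [36.  80.6] 22.6 circ [451.  -91.5] 43.8
t 22.3 tcp mm [452.8 -91.7 150.4] yawclose 22.2 tilt 0.05 w 85.2 gf 0.0 F [0.2 0.2 0.8]
-> [ 0.13 -0.13 15.04] [-0.001 -0.    -0.005] yaw 22.5
```

View pics/last.png

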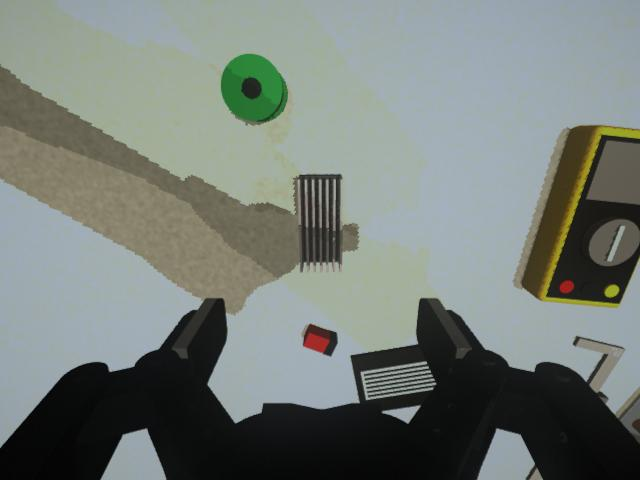

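The heat sink is at (320,222), measuring 80.6 x 36 mm at 22.7° across, and it is centred between the fingers.

Request:
drive_tool([
  [1,[0.1,-0.1,4],[0,0,-0.01]],
  [1,[0.1,-0.1,8],[0,0,-0.01]],
  [1,[0.1,-0.1,12],[0,0,-0.01]],
  [1,[0.1,-0.1,14.5],[0,0,-0.01]],
  [1,[0.1,-0.1,15],[0,0,-0.01]],
  [1,[0.1,-0.1,15],[0,0,-0.01]],
  [0,[0.1,-0.1,15],[0,0,-0.01]],
  [0,[0.1,-0.1,15],[0,0,-0.01]],
  [0,[0.1,-0.1,15],[0,0,-0.01]],
  [0,[0.1,-0.1,15],[0,0,-0.01]],
  [0,[0.1,-0.1,15],[0,0,-0.01]],
  [0,[0.1,-0.1,15],[0,0,-0.01]],
], grip_force=40)

```text
time_s: 23.5
tool_pos: [0.4525, -0.0912, 0.0018]
tcp_rot: [1.736, 2.617, 0.002]
contact_force: [-1.1, 0.9, 8.4]
width: 0.0354
grasp_force: 39.9
```

```bash
python3 go.py 451,-91,120,22.5 597,-222.5,80,-56.6
```

```text
t 23.5 tcp mm [452.5 -91.2   1.8] yawclose 22.9 tilt 0.09 w 35.4 gf 39.9 F [-1.1  0.9  8.4]
-> [  0.07  -0.11 -11.82] [0.002 0.    0.007] yaw 22.5
-> [-17.72   8.22  -7.8 ] [ 2.000e-03 -1.000e-03  1.387e+00] yaw -56.6
```

Request:
drive_tool([
  [0,[0,0,-3],[0,0,0]],
  [0,[0,0,-7],[0,0,0.1]],
  [0,[-2,1,-10],[0,0,0.23]],
  [0,[-5,2.3,-10],[0,0,0.36]],
  [0,[-8,3.7,-10],[0,0,0.5]],
  [0,[-11,5.1,-10],[0,0,0.64]],
  [0,[-14,6.5,-10],[0,0,0.78]],
  [0,[-17,7.9,-10],[0,0,0.92]],
  [0,[-17.7,8.2,-9],[0,0,1.06]],
  [0,[-17.7,8.2,-7.8],[0,0,1.2]],
  [0,[-17.7,8.2,-7.8],[0,0,1.33]],
  [0,[-17.7,8.2,-7.8],[0,0,1.39]],
])

```text
time_s: 24.7
tool_pos: [0.5957, -0.2219, 0.0782]
tcp_rot: [-3.012, -0.891, 0.002]
contact_force: [-0.3, 0.8, -2.3]
width: 0.0355
grasp_force: 41.0
```

Request:
drive_tool([
  [0,[0,0,0],[0,0,0]],
  [0,[0,0,0],[0,0,0]],
  [0,[0,0,0],[0,0,0]],
])

```text
time_s: 25.0
tool_pos: [0.5962, -0.2223, 0.079]
tcp_rot: [-3.01, -0.9, -0.001]
contact_force: [-0.1, 0.0, -0.1]
width: 0.0356
grasp_force: 41.0
```

```bash
python3 holes.py w9; python3 go.py 597,-222.5,6,-56.6
```

```text
hole [322. 390.] [ 490.6 -292.6] [35.6 39.1] 33.4
hole [321. 204.] [ 622.2 -205.8] [21.9 40. ] 33.4
blob [119.  16.] [646.  -47.2] [19.4 76.8] 33.4
t 25.05 tcp mm [ 596.2 -222.4   79. ] yawclose -56.7 tilt 0.03 w 35.3 gf 41.0 F [-0.2 -0.5 -1.2]
-> [0.06 0.06 7.3 ] [-0.    -0.    -0.002] yaw -56.6
```

View pics/w9.png

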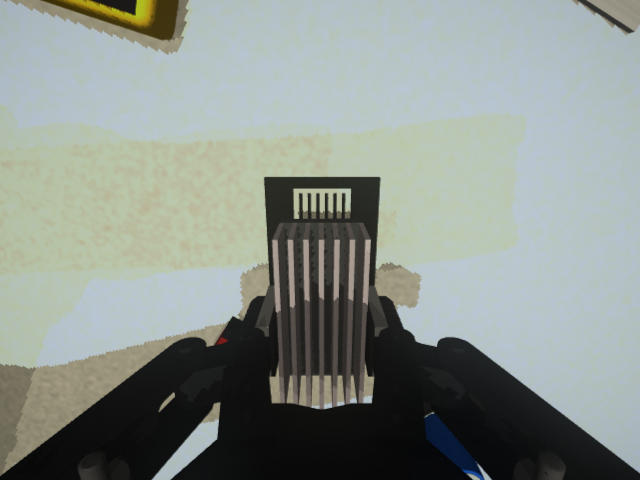

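The heat sink is held at (320,320), aligned with the print strip at (321,204), and the print's centre works out at (596, -223). I'll lower it.

Request:
drive_tool([
  [0,[0.1,0,3],[0,0,0]],
  [0,[0.1,0,5.5],[0,0,0]],
  [0,[0.1,0,6.7],[0,0,0]],
  [0,[0.1,0,7.1],[0,0,0]],
  [0,[0.1,0,7.2],[0,0,0]],
  [0,[0.1,0,7.3],[0,0,0]],
  [0,[0.1,0,7.4],[0,0,0]],
  [0,[0.1,0,7.4],[0,0,0]],
])

```text
time_s: 25.85
tool_pos: [0.5978, -0.2223, 0.0059]
tcp_rot: [3.009, 0.898, 0.002]
contact_force: [0.4, -0.5, 3.0]
width: 0.0352
grasp_force: 41.5
```

```bash
python3 go.py
```

```text
t 25.85 tcp mm [ 597.8 -222.3    5.9] yawclose -56.8 tilt 0.1 w 35.2 gf 41.5 F [ 0.4 -0.5  3. ]
```

Request:
drive_tool([
  [0,[0,0,0],[0,0,0]],
  [1,[0,0,0],[0,0,0]],
  [1,[0,0,0],[0,0,0]],
  [1,[0,0,0],[0,0,0]],
  [1,[0,0,0],[0,0,0]],
  [1,[0,0,-3],[0,0,0]],
  [1,[0,0,-7.5],[0,0,0]],
  [1,[0,0,-12],[0,0,0]],
  [1,[0,0,-17],[0,0,0]],
  [1,[0,0,-20],[0,0,0]],
  [1,[0,0,-20],[0,0,0]],
  [1,[0,0,-20],[0,0,0]],
])

```text
time_s: 27.05
tool_pos: [0.5971, -0.2217, 0.205]
tcp_rot: [-3.01, -0.898, -0.002]
contact_force: [0.2, 0.3, -0.7]
width: 0.0855
grasp_force: 0.0
```

```bash
python3 part.py 597 -222 60 8,50; python3 holes.py w10; python3 - <<'E'
from h import *
im,d=get_image('scene');np.savez('scene0b.npz',im=im,d=d);save('pics/scene1.png',im)
E
python3 go.py
```

```text
8.0 50.0 2933 z 15.1 rect [ 597.9 -222.7] [80.3 36.1] 33.4 circ [ 598.1 -222.5] 43.5
blob [ 55. 271.] [363.7 -11.6] [45.8 51.5] 61.1
blob [323. 208.] [ 596.8 -222.7] [95.3 76.5] 33.3
blob [619. 149.] [ 790.8 -434.2] [152.3  74. ] 49.8
blob [170.  43.] [640.2 -12.4] [ 58.2 171.6] 38.1
blob [144.  22.] [641.8   4.4] [ 50.2 157.2] 33.3
t 27.2 tcp mm [ 596.2 -221.3  203.2] yawclose -56.8 tilt 0.15 w 85.5 gf 0.0 F [ 1.1  0.4 -0.4]
```

View pics/scene1.png

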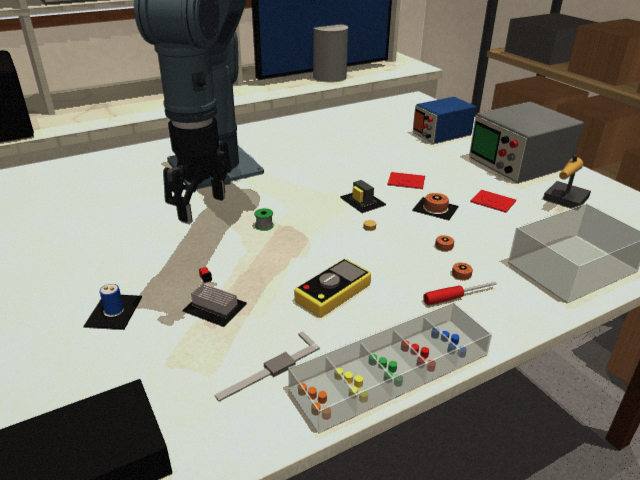

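All four parts stand on their own tiles: capacitor (111,300), heat sink (215,302), transformer (363,193) and toroid (436,203). The meter at (333,287) and the reel at (264,218) have not moved, and the gripper is clear.

```bash
python3 -c "
from workcell import hand_in
print(hand_in())"
```

```text
the job is handed in; nothing more can be done
None
```

All four parts are set down and released on their own tiles, each within about 2–3 mm of its tile's centre by the wrist camera, with the heat sink and block transformer within about 0.5° of their prints; the multimeter and reel look unmoved, and the job was handed in at about 27 s (no verdict was returned).

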